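# Put the long drill bit away in its storage tube

## Task

Put the long drill bit away: draw it out of the slanted wooden rest and push it upright, point down, into a grey tube of the storage stand until its red collar sits on the tube's rim, then let go. A cushion pad sits part way down each tube; in one tube it is stiff but slides down when pressed firmly, in the other two it is jammed solid, and they all look alike, so feel for the one that gives. Leave the other things on the bench where they are.

Things in the scene. Friction and masses are not known exactly. Their poses are not given: they have to be found in the camera images.
- bit: long drill bit, 125 mm, 90 g, loose. Origin: centre of its point end; z runs along the bit from point to shank. Dark fluted part 8 mm wide, z 0-70 mm (nose tapers to 5 mm); red collar 16 mm wide, z 70-78 mm; bare steel shank 10 mm wide, z 78-125 mm, where to grip it. Starts in the rest, shank up, leaning 23 degrees to the rest's +x (away from the robot)
- bit_collar (a point): centre of the underside of the bit's red collar, 70 mm from the point; axes as the bit's
- bit_grip (a point): middle of the bit's shank, 104 mm from the point and 26 mm above the top of the collar; axes as the bit's
- rest: slanted wooden rest screwed to the bench, base 110 x 80 mm, highest edge 99 mm up: a light block with an 11 mm bore tilted 23 degrees in the rest's xz plane, the bit's shank leaning to +x. Origin: centre of its underside. The bit comes out only along its own axis, 70 mm of it is in and below the block
- rest_mouth (a point): centre of the upper mouth of the rest's bore, 90 mm above the bench; axes as the rest's
- stand: stand screwed to the bench: wooden base 70 x 200 x 20 mm, three upright grey tubes in a row along its y, 60 mm apart, 22 mm wide, bore 10.5 mm, rims 105 mm above the bench. Cork pad in each bore 35 mm below the rim: in one tube (not to be seen which) it slides 39 mm further down when pressed with about 7 N and stays; in the others it never moves. Origin: centre of underside
- mouth_a (a point): centre of the mouth of the tube at the stand's +y end, at rim height; axes as the stand's
- mouth_b (a point): centre of the mouth of the middle tube, at rim height; axes as the stand's
- mouth_c (a point): centre of the mouth of the tube at the stand's -y end, at rim height; axes as the stand's
- pencil: bystander, to be left alone: flat red carpenter's pencil, 170 x 13 x 9 mm, lying along its own x; origin at the centre of its underside
- offcut: bystander, to be left alone: light wood offcut, 60 x 40 x 25 mm; origin at the centre of its underside
- glue: bystander, to be left alone: white glue bottle with orange cap, 52 mm wide, 140 mm tall; origin at the centre of its underside
- tub: bystander, to be left alone: yellow screw-top tub with white lid, 90 mm wide, 80 mm tall; origin at the centre of its underside
- screwdriver: bystander, to be left alone: screwdriver lying along its own x; origin at the middle of the tool
- tape: bystander, to be left alone: yellow tape measure, 70 x 40 x 60 mm; origin at the centre of its underside
- tray: bystander, to be left alone: small open wooden tray with one divider, 160 x 120 x 35 mm; origin at the centre of its underside
Things that resemble listed ones, but are neither listed nor needed, are in the scene too. What is shaped like the rest but green or pink is not meant.

How it is judged (in metres and radians):
On the way:
1. the bit is drawn right out of the rest (distance between bit and rest_mouth above 0.1 m), for 0.1 s.
At the end, for the whole second after the job is handed in: The bit stands upright (within 0.08 rad), point down, in one of the three tubes with the underside of its red collar on the rim (within 4 mm in height and 4 mm sideways of the mouth's centre), released and at rest (below 20 mm/s) (((z of bit_collar in the frame of mouth_a below 0.004 m and horizontal distance between bit_collar and mouth_a below 0.004 m) or (z of bit_collar in the frame of mouth_b below 0.004 m and horizontal distance between bit_collar and mouth_b below 0.004 m) or (z of bit_collar in the frame of mouth_c below 0.004 m and horizontal distance between bit_collar and mouth_c below 0.004 m)) and angle between bit's own z axis and vertical below 0.08 rad and linear speed of bit below 0.02 m/s); the robot touches nothing.
It fails at once if one of the other loose things on the bench is moved by more than 30 mm (distance of any of pencil, offcut, glue, tub, screwdriver, tape, tray from where it was at the start of the episode above 0.03 m).
It also fails if it takes over 61 s, if anything falls off the work surface, if the arm or the gripper's body presses on something with over 40 N, if the wrist force passes 120 N, or if a joint passes its speed limit or range.

## Robot

A 6-joint arm with a two-finger parallel gripper is mounted at the origin on the work surface. World frame = base frame: x ahead of the robot, y to its left, z up, the work surface at z = 0. Lengths are in mm, angles in rad, forces in N, time in s.
With the tool pointing down it reaches from about 375 to 825 mm from the base axis. Payload 5.5 kg.
Tool frame: the origin (TCP) lies midway between the tips of the shut fingers; the grasp point (between the pads) lies 19 mm behind it (arm.grip_depth is the distance from the TCP to the grasp point, in mm); z points along the fingers, y is the direction in which the jaws open and shut (so a half turn about z gives the same grasp; the last joint's range is limited). The gripper opens to 85 mm and grips with 20 to 120 N. Pads are 22 mm wide; open, the fingers measure 114 mm over their backs; the gripper's body (76 mm by 85 mm) begins 54 mm behind the grasp point. The pads swing forward as they close: fully open they stand 13 mm farther back than shut.
Start: joints at [1.339, 0.314, -0.047, 1.21, 0, 1.571], TCP at [137.835, 583.949, 231.299] pointing down, gripper open.
Joint ranges: [-2.67, 2.67], [-0.69, 1.73], [-1.03, 1.25], [-2.08, 2.16], [-1.42, 1.45], [-3.14, 3.14]. Speed limits (rad/s): [2.39, 2.39, 3.01, 3.14, 3.14, 3.14].

## Interface

Orientations are given as a unit quaternion [w, x, y, z].
In Python, from station import arm gives the robot as it stands.
- The arm moves only by the tool arm_command, never from a script. Its argument "series" is text: rows parted by semicolons, each of 6 numbers parted by spaces: the shift along the tool's x, y, z each as a share of 30 mm, from -1 to 1, then the turn, a rotation vector about the tool's x, y, z each as a share of 5 degrees, from -1 to 1. A call has 1 to 12 rows; each row shifts and turns the pose as measured when the row begins, along the tool's axes as they then stand; what a row does not reach is not made up. A row lasts 1/10 s, in which the tool goes at most 50 mm and 8.59 degrees, less where a joint would pass 70% of its speed; a pose out of reach is approached as far as the arm can. A call with a number of a shift or a turn outside -1 to 1 is refused whole. A call with a gripper value outside its range is refused whole. "fingers" is the closure in counts, from 0 (fully open) to 255 (shut), set as the call begins (left out, the last holds). The fingers move at their own pace and stop on an object; the grip force is fixed at half the most. Time passes only in rows, so rows that do not move let the fingers close. It gives the time, the measured TCP pose, the force and the opening at its end, in the units of the state.
- arm.observe(): the state, without advancing time (a new reading comes with each control period).
- arm.read_camera(name): name is "side" or "top" or "wrist"; returns the picture (384x512x3 uint8, blue, green, red); there is no depth.
- arm.camera_info(name): a dict with "K" (3x3 intrinsics, pixels), "world_to_cam" (4x4, takes a point from world to camera coordinates). Camera axes: x right, y down, z forward; pixel columns grow to the right and rows downward; lengths in mm; the calibration is good to about 2 mm. The wrist camera is an equidistant fisheye: a pixel r from the principal point sees the ray r / f radians off the axis. A picture is of the moment at which its call begins: read the wrist's pose just before it. camera_info takes no time and is no camera call; for the wrist camera it gives the pose at the moment of the call.
- arm.close_job(): hands the job in, once; it reports no verdict.
Trained networks look in the newest picture that a camera, given by its name, has taken for a name from the list of things; names that differ only in an ending like _2 or _b are one class to them, and where a whole thing is asked for, a point or a joint stands for the part that bears it (a point fixed in the world has none). Each returns a list of dicts, best first, with "conf" (0 to 1); they miss things now and then, are a little off and sometimes report something else, mostly with a low value. They report only what shows in the picture. A call takes as long as a camera call. They do not tell look-alikes from the thing itself.
- arm.boxes_of(name, camera): "position" ([x, y, z] in mm, in the coordinates of the camera as it stood for that picture, good to about 4 mm: the middle of the surface that is visible of it).
The state is a dict: "t": time; "q": joint angles; "dq": joint speeds; "joint_efforts": joint torques, N m; "tool_pos": TCP position; "tool_rot": TCP orientation; "wrist_force": force on the tool from outside, world axes, zero at the start; "wrist_torque": the same for the moment, N m; "grip_width": finger opening in mm.
Only numpy, scipy, OpenCV 4.12 (cv2) and the standard library are available. Lean on these libraries where they do the work, as an engineer would, in place of code of your own. Each camera call takes 0.05 s, during which the arm holds its last target. There are 200 camera calls.

## Working session

There is one attempt and no reset: what is moved stays moved. The work goes in short steps, Python scripts to look and compute and a tool call to move; the robot and the scene stay as the last step left them, time stands still between calls to the robot, and variables do not carry over. Pictures are saved under pics/ and viewed, about 8 in all and at most 12, crops included, and the job is handed in when it is done.

Besides the shell and the picture viewer there is one more tool, called in YAML: its name, and indented under it one key for each argument. arm_command: Moves the arm, as the interface text tells. Shift numbers are shares of 30 mm and turn numbers shares of 5 degrees, none past 1 either way. Its arguments: {"type":"object","properties":{"series":{"type":"string"},"fingers":{"type":"number"}},"required":["series"]}

```bash
ls; mkdir -p pics
python3 - <<'E'
from station import arm
import cv2,numpy as np
np.set_printoptions(precision=1,suppress=True)
print(arm.observe())
for c in ["side","top"]:
    im=arm.read_camera(c); cv2.imwrite(f"pics/{c}0.png",im)
    i=arm.camera_info(c); print(c,np.array(i["K"]).tolist()); print(np.array(i["world_to_cam"]))
    T=np.linalg.inv(i["world_to_cam"])
    for n in ["bit","rest","stand","bit_grip","rest_mouth","mouth_a"]:
        for d in arm.boxes_of(n,c):
            p=np.array(d["position"]); uv=i["K"]@p; print(n,round(d["conf"],2),(T@np.r_[p,1])[:3],uv[:2]/uv[2])
E
```

```text
pics
{'t': 0.0, 'q': array([ 1.3,  0.3, -0. ,  1.2, -0. ,  1.6]), 'dq': array([ 0., -0., -0., -0., -0., -0.]), 'joint_efforts': array([ -0., -54.,  34.,   0.,   0.,   0.]), 'tool_pos': array([137.7, 583.4, 230.5]), 'tool_rot': array([-0. ,  0.1,  1. , -0. ]), 'wrist_force': array([-0. ,  0.3, -0.7]), 'wrist_torque': array([-0. ,  0.1, -0. ]), 'grip_width': 85.43497687541137}
side [[397.3782819666873, 0.0, 259.23441893328334], [0.0, 397.3782819666873, 190.96473466001373], [0.0, 0.0, 1.0]]
[[   0.9   -0.4   -0.  -504.4]
 [  -0.3   -0.7   -0.7  232.5]
 [   0.2    0.6   -0.8 1151. ]
 [   0.     0.     0.     1. ]]
bit 0.38 [521.1 149.4 116.1] [236.7 162.2]
rest 0.86 [605.8  15.4  27.5] [276.6 202.3]
rest 0.83 [334.1 215.1  22.3] [179.6 183.7]
rest 0.81 [576.3 278.7  29.9] [241.1 151.9]
rest 0.64 [487.3 132.5  25.2] [230.2 187.6]
stand 0.82 [ 565.6 -199.4   26.5] [292.4 260.4]
stand 0.56 [516.3 149.1 114.8] [235.3 163. ]
rest_mouth 0.82 [610.   18.8  25.6] [277.4 201.6]
rest_mouth 0.76 [488.2 131.9  22.5] [230.6 188.2]
rest_mouth 0.73 [ 566.5 -199.9   31.2] [292.8 259.6]
rest_mouth 0.71 [
[... 330 characters left out ...]
 -1.    -0.    -0.1  559.2]
 [   0.1    0.    -1.  1074.9]
 [   0.     0.     0.     1. ]]
bit 0.51 [515.1 148.4 118.9] [216.8 199.6]
rest 0.88 [339.7 224.1   8.6] [195.6 258.2]
rest 0.85 [608.6  30.9   3.9] [259.2 171.6]
rest 0.72 [481.7 137.4  11.4] [224.4 212. ]
rest 0.57 [576.8 286.1  20.5] [176.4 180.7]
stand 0.89 [ 567.3 -175.6   16.3] [326.2 184.8]
stand 0.67 [515.6 146.7 117.1] [217.5 199.5]
bit_grip 0.45 [515.5 143.5 119.1] [218.6 199.5]
rest_mouth 0.94 [486.3 141.3  14. ] [223.1 210.5]
rest_mouth 0.72 [576.1 283.6  24.1] [177.  180.9]
rest_mouth 0.56 [339.8 222.8  11.5] [195.8 258.3]
rest_mouth 0.56 [601.2  31.    6.7] [259.2 173.9]
mouth_a 0.65 [ 566.8 -180.9   17.4] [328.  184.9]
```

Run:
```python
import cv2,numpy as np
s=cv2.imread("pics/side0.png");t=cv2.imread("pics/top0.png")
cv2.imwrite("pics/s1.png",cv2.resize(s[110:310,140:406],None,fx=3,fy=3,interpolation=cv2.INTER_CUBIC))
cv2.imwrite("pics/t1.png",cv2.resize(t[100:300,140:406],None,fx=3,fy=3,interpolation=cv2.INTER_CUBIC))
```

```text
(no output)
```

View pics/s1.png

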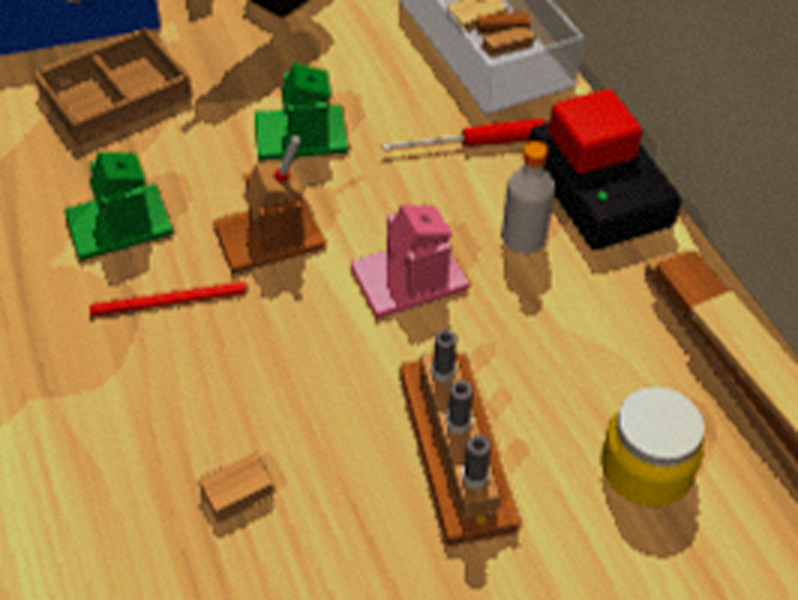

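View pics/t1.png

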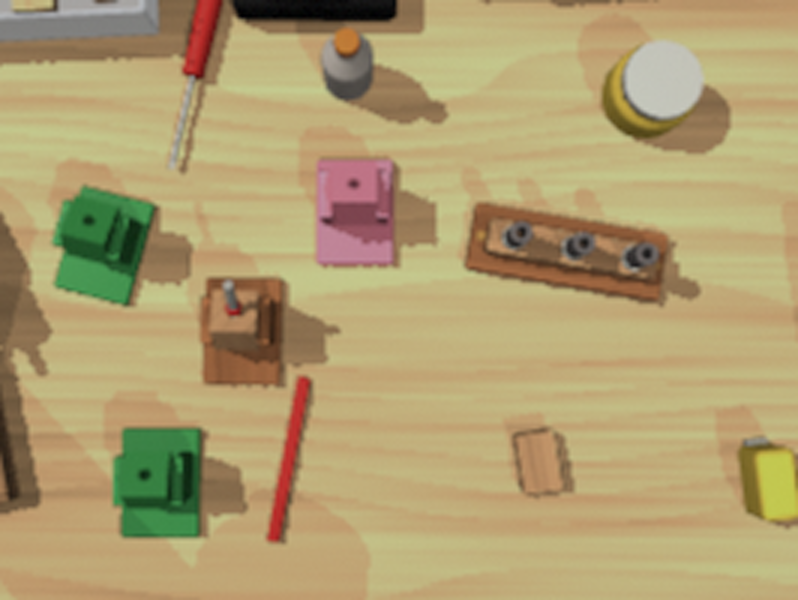

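The top view shows four rest-shaped things: the wooden rest with the bit (top full px ~(217,202)), greens at (170,180) and (195,258), and pink at (259,171). I choose the wooden one because it holds the steel bit with the red collar. The only stand with three grey tubes is at (333,182). Next I triangulate the collar, the shank end and the mouths.

```bash
cat > h.py <<'E'
from station import arm
import cv2,numpy as np
from scipy.spatial.transform import Rotation as R
np.set_printoptions(precision=2,suppress=True)
def ray(c,uv,info=None):
    i=info or arm.camera_info(c);T=np.linalg.inv(i["world_to_cam"]);K=np.array(i["K"])
    d=np.array([(uv[0]-K[0,2])/K[0,0],(uv[1]-K[1,2])/K[1,1],1.])
    if c=="wrist":
        r=np.hypot(*d[:2]);d=np.r_[d[:2]/max(r,1e-9)*np.sin(r),np.cos(r)]
    d=T[:3,:3]@d;return T[:3,3],d/np.linalg.norm(d)
def atz(c,uv,z,info=None):
    o,d=ray(c,uv,info);return o+d*(z-o[2])/d[2]
def tri(*rays):
    A=sum(np.eye(3)-np.outer(d,d) for o,d in rays);b=sum((np.eye(3)-np.outer(d,d))@o for o,d in rays)
    p=np.linalg.solve(A,b);return p,[np.linalg.norm(np.cross(p-o,d)) for o,d in rays]
def proj(c,p,info=None):
    i=info or arm.camera_info(c);K=np.array(i["K"]);q=(np.array(i["world_to_cam"])@np.r_[p,1])[:3]
    if c=="wrist":
        th=np.arctan2(np.hypot(q[0],q[1]),q[2]);n=np.hypot(q[0],q[1]);q=np.r_[q[:2]/n*th,1]
    q=K@(q/q[2]);return q[:2]
def pose():
    s=arm.observe();w,x,y,z=s["tool_rot"];return np.array(s["tool_pos"]),R.from_quat([x,y,z,w])
def go(p,rot):
    """remaining shift (mm, tool axes) and turn (deg, tool axes) to target TCP"""
    P,Q=pose();print("t",arm.observe()["t"],"shift/30",Q.inv().apply(p-P)/30,"turn/5deg",np.degrees((Q.inv()*rot).as_rotvec())/5)
def down(yaw=0,axis=(0,0,1)):
    """tool z = -axis, tool y near world y rotated by yaw"""
    z=-np.array(axis,float);z/=np.linalg.norm(z);y=np.array([-np.sin(yaw),np.cos(yaw),0]);y-=z*(y@z);y/=np.linalg.norm(y)
    return R.from_matrix(np.c_[np.cross(y,z),y,z])
E
python3 - <<'E'
from h import *
t=cv2.imread("pics/top0.png");s=cv2.imread("pics/side0.png")
def red(im,x0,x1,y0,y1):
    c=im[y0:y1,x0:x1].astype(float);w=np.clip(c[...,2]-1.9*c[...,1]-20,0,None);Y,X=np.mgrid[y0:y1,x0:x1];return np.array([(w*X).sum(),(w*Y).sum()])/w.sum(),(w>0).sum()
a,na=red(t,205,228,190,210);b,nb=red(s,226,246,155,175);print(a,na,b,nb)
print("collar",tri(ray("top",a),ray("side",b)))
f=lambda x,y:(140+x/3,100+y/3);g=lambda x,y:(140+x/3,110+y/3)
print("tip",tri(ray("top",f(229,285)),ray("side",g(295,142))))
for m,n in [((518,233),(447,340)),((580,242),(462,388)),((642,254),(478,444))]:
    print("mouth",atz("top",f(*m),105),atz("side",g(*n),105),tri(ray("top",f(*m)),ray("side",g(*n))))
print("rest base",[atz("top",f(*m),z) for m,z in [((204,383),5),((283,383),5),((285,279),5),((207,279),5)]])
for c in ["top","side"]:print(c,np.linalg.inv(arm.camera_info(c)["world_to_cam"])[:3,3])
print(pose()[1].as_matrix());i=arm.camera_info("wrist");P,Q=pose();print(np.linalg.inv(i["world_to_cam"]),i["K"])
E
```

```text
[217.67 203.72] 7 [233.08 168.23] 16
collar (array([505.75, 148.34,  95.21]), [np.float64(1.325709418856863), np.float64(1.3257094188569052)])
tip (array([527.15, 147.7 , 137.03]), [np.float64(0.09421039693887842), np.float64(0.09421039693877235)])
mouth [ 579.81 -121.14  105.  ] [ 582.87 -127.63  105.  ] (array([ 582.78, -122.8 ,   98.38]), [np.float64(2.3414554995196295), np.float64(2.3414554995194963)])
mouth [ 571.61 -179.53  105.  ] [ 573.71 -182.53  105.  ] (array([ 573.25, -180.54,  102.13]), [np.float64(1.4055779484939162), np.float64(1.405577948494021)])
mouth [ 560.59 -237.72  105.  ] [ 562.51 -241.8   105.  ] (array([ 562.37, -239.27,  100.82]), [np.float64(1.4666625370911295), np.float64(1.4666625370908863)])
rest base [array([433.04, 188.21,   5.  ]), array([433.65, 106.7 ,   5.  ]), array([540.99, 105.89,   5.  ]), array([540.47, 186.99,   5.  ])]
top [ 472.75   27.03 1115.93]
side [ 275.76 -731.65 1010.95]
[[-0.97  0.23  0.  ]
 [ 0.23  0.97  0.  ]
 [-0.    0.   -1.  ]]
[[  0.23   0.93   0.28  67.5 ]
 [  0.97  -0.22  -0.07 600.75]
 [ -0.     0.28  -0.96 375.11]
 [  0.     0.     0.     1.  ]] [[297.32   0.   260.27]
 [  0.   297.32 186.2 ]
 [  0.     0.     1.  ]]
```

Run:
```python
from h import *
a=np.array([np.sin(np.radians(23)),0,np.cos(np.radians(23))]);g=np.array([504,148,90])+34*a
p=g-19*a+100*a;print(p);go(p,down(0,a))
```

```text
[548.93 148.   195.86]
t 0.7 shift/30 [-16.68 -11.     1.18] turn/5deg [ 0.53  4.58 -2.62]
```

arm_command:
  series: "-1 -0.66 0 0 0 0;-1 -0.66 0 0 0 0;-1 -0.66 0 0 0 0;-1 -0.66 0 0 0 0;-1 -0.66 0 0 0 0;-1 -0.66 0 0 0 0;-1 -0.66 0 0 0 0;-1 -0.66 0 0 0 0;-1 -0.66 0 0 0 0;-1 -0.66 0 0 0 0;-1 -0.66 0 0 0 0;-1 -0.66 0 0 0 0"
  fingers: 0

```text
t: 1.9
tool_pos: [442.6, 263.2, 231.8]
tool_rot: [0.001, 0.111, 0.994, 0.003]
wrist_force: [0.2, 1.4, 0.4]
grip_width: 85.7
```

arm_command:
  series: "0 0 0 0 1 -0.5;0 0 0 0 1 -0.5;0 0 0 0 1 -0.5;0 0 0 0 1 -0.5;0 0 0 0 0.5 -0.5;0 0 0 0 0 0"

```text
t: 2.5
tool_pos: [446.7, 259.0, 233.3]
tool_rot: [-0.197, -0.0, 0.98, 0.029]
wrist_force: [0.3, -0.2, -0.4]
grip_width: 85.3
```

Run:
```python
from h import *
a=np.array([np.sin(np.radians(23)),0,np.cos(np.radians(23))]);g=np.array([504,148,90])+34*a
p=g-19*a+100*a;print(pose()[0]);go(p,down(0,a))
```

```text
[446.74 258.96 233.3 ]
t 2.5 shift/30 [-3.58 -3.73 -0.37] turn/5deg [0.65 0.06 0.14]
```

arm_command:
  series: "-0.9 -0.93 -0.1 0.3 0 0;-0.9 -0.93 -0.1 0.3 0 0.1;-0.9 -0.93 -0.1 0 0 0;-0.85 -0.9 0 0 0 0;0 0 0 0 0 0"

```text
t: 3.0
tool_pos: [551.8, 146.9, 197.8]
tool_rot: [-0.192, -0.001, 0.981, 0.001]
wrist_force: [-0.1, -0.3, 0.0]
grip_width: 85.3
```

Run:
```python
from h import *
a=np.array([np.sin(np.radians(23)),0,np.cos(np.radians(23))]);u=np.array([504,148,90]);g=u+34*a
p=g-19*a+100*a;go(p,down(0,a))
i=arm.camera_info("wrist");im=arm.read_camera("wrist");cv2.imwrite("pics/w0.png",im)
for q in [u,u+4*a,g,u+55*a]:print(proj("wrist",q,i))
T=np.linalg.inv(i["world_to_cam"])
for n in ["bit","bit_grip"]:
    for d in arm.boxes_of(n,"wrist"):print(n,round(d["conf"],2),(T@np.r_[d["position"],1])[:3])
c=proj("wrist",g,i).astype(int);x0=max(c[0]-65,0);y0=max(c[1]-50,0);print(x0,y0)
cv2.imwrite("pics/w0c.png",cv2.resize(im[y0:y0+100,x0:x0+130],None,fx=6,fy=6,interpolation=cv2.INTER_CUBIC))
np.savez("w0.npz",K=i["K"],world_to_cam=i["world_to_cam"])
```

```text
t 3.0 shift/30 [0.06 0.04 0.1 ] turn/5deg [0.01 0.17 0.02]
[261.09 177.77]
[261.11 178.98]
[261.24 189.23]
[261.35 198.01]
bit 0.8 [513.91 158.32 123.15]
bit_grip 0.61 [513.53 152.12 125.29]
196 139
```

View pics/w0c.png

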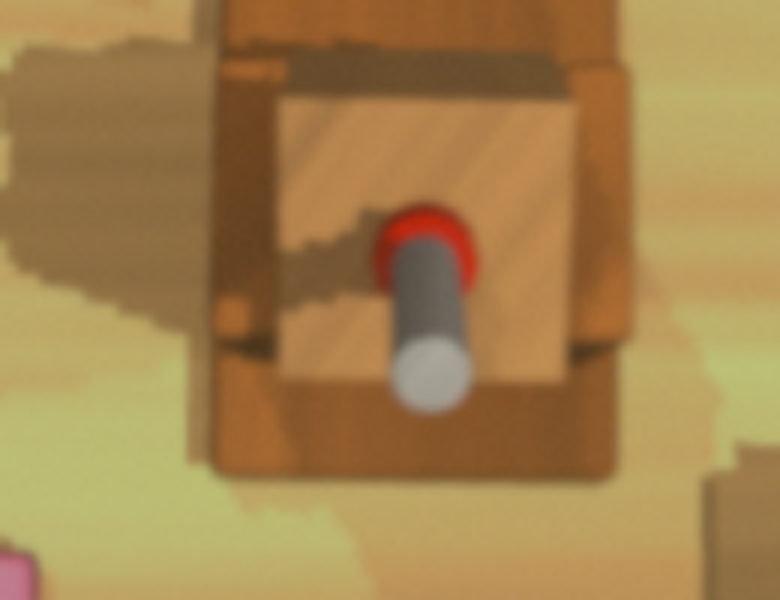

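Run:
```python
from h import *
from scipy.optimize import least_squares
i=dict(np.load("w0.npz"))
C=(196+426/6-.4,139+253/6-.4);T=(196+432/6-.4,139+375/6-.4)
# horizontal only: collar top-ish centre at z~93.7+, tip at 90+55cos23
a=np.array([np.sin(np.radians(23)),0,np.cos(np.radians(23))])
print("collar->underside",atz("wrist",C,90+6*a[2],i)-6*a,"tip->underside",atz("wrist",T,90+55*a[2],i)-55*a)
t=(217.67,203.72);s=(233.08,168.23)
print("top",atz("top",t,90+5*a[2])-5*a,"side",atz("side",s,90+4*a[2])-4*a)
print("toptip",atz("top",(140+229/3,195),140.6)-55*a,"sidetip",atz("side",(140+295/3,110+142/3),140.6)-55*a)
```

```text
collar->underside [505.05 152.88  90.  ] tip->underside [506.26 152.58  90.  ]
top [502.53 148.74  90.  ] side [505.86 149.46  90.  ]
toptip [505.37 147.29  89.97] sidetip [504.72 144.09  89.97]
```

View pics/w0.png

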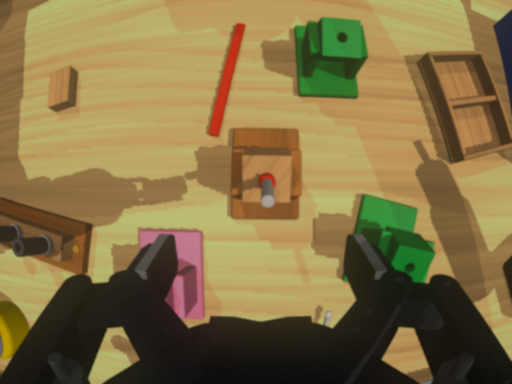

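Run:
```python
from h import *
i=dict(np.load("w0.npz"));P,Q=pose()
for y in(-42,0,42):
  for z in(0,-13,-19,-60):print(y,z,proj("wrist",P+Q.apply([0,y,z]),i))
```

```text
-42 0 [188.51 236.07]
-42 -13 [182.91 247.25]
-42 -19 [180.07 252.99]
-42 -60 [154.68 305.49]
0 0 [266.08 236.76]
0 -13 [266.53 248.34]
0 -19 [266.76 254.32]
0 -60 [268.87 310.21]
42 0 [342.98 235.18]
42 -13 [349.31 246.21]
42 -19 [352.53 251.85]
42 -60 [381.   303.26]
```

The wrist view shows the wooden rest and bit at (267,190), with the open fingers' inner edges at about (176,240) and (350,240). I'll step closer with u=(505,150.5,90) and check the centring again.

Run:
```python
from h import *
a=np.array([np.sin(np.radians(23)),0,np.cos(np.radians(23))]);u=np.array([505,150.5,90]);g=u+34*a
go(g-19*a+45*a,down(0,a))
```

```text
t 3.15 shift/30 [-0.03  0.01  1.95] turn/5deg [0.02 0.17 0.06]
```

arm_command:
  series: "0 0 0.5 0 0.1 0;0 0 0.5 0 0.05 0;0 0 0.5 0 0 0;0 0 0.4 0 0 0;0 0 0 0 0 0"

```text
t: 3.65
tool_pos: [524.5, 156.5, 150.5]
tool_rot: [-0.195, -0.006, 0.981, 0.002]
wrist_force: [-0.0, -0.2, 0.1]
grip_width: 85.6
```

Run:
```python
from h import *
a=np.array([np.sin(np.radians(23)),0,np.cos(np.radians(23))]);u=np.array([505,150.5,90]);g=u+34*a
go(g-19*a,down(0,a))
i=arm.camera_info("wrist");im=arm.read_camera("wrist")
for q in [u+6*a,u+55*a]:print(proj("wrist",q,i)-[150,130])
P,Q=pose();print(P)
for z in(-19,0,45):print(proj("wrist",P+Q.apply([0,0,z]),i)-[150,130])
cv2.imwrite("pics/w1c.png",cv2.resize(im[130:280,150:380],None,fx=3.4,fy=3.4,interpolation=cv2.INTER_CUBIC))
np.savez("w1.npz",K=i["K"],world_to_cam=i["world_to_cam"])
```

```text
t 3.65 shift/30 [-0.17 -0.2   1.61] turn/5deg [0.01 0.1  0.13]
[101.5   80.75]
[ 99.24 112.28]
[525.11 156.67 151.35]
[110.12 129.42]
[110.15 111.52]
[110.19  81.26]
```

View pics/w1c.png

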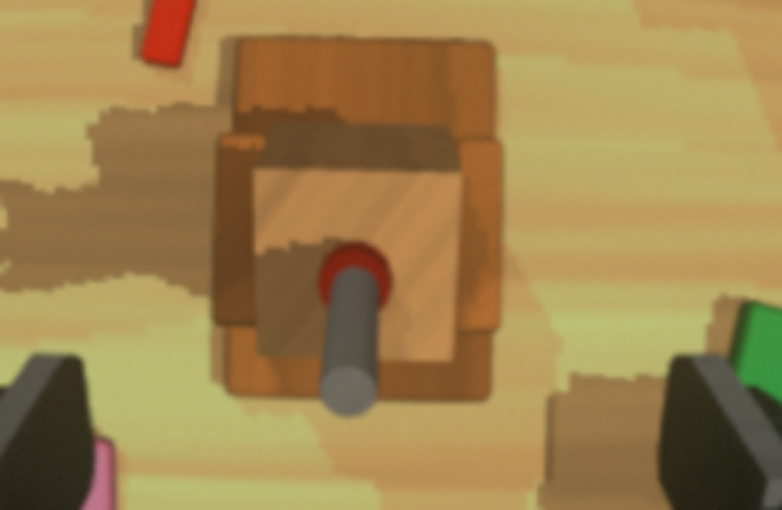

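Run:
```python
from h import *
a=np.array([np.sin(np.radians(23)),0,np.cos(np.radians(23))]);i=dict(np.load("w1.npz"))
f=lambda x,y:(150+x/3.4-.35,130+y/3.4-.35)
print(atz("wrist",f(355,278),90+6*a[2],i)-6*a,atz("wrist",f(349,392),90+55*a[2],i)-55*a)
u=np.array([506,152.3,90]);g=u+34*a
for _ in range(4):print(arm.observe()["tool_pos"])
go(g-19*a,down(0,a))
```

```text
[505.46 152.36  90.  ] [506.52 152.26  90.  ]
[525.11 156.67 151.35]
[525.11 156.67 151.35]
[525.11 156.67 151.35]
[525.11 156.67 151.35]
t 3.7 shift/30 [-0.19 -0.15  1.63] turn/5deg [0.01 0.12 0.14]
```

arm_command:
  series: "-0.2 -0.15 0.3 0 0.12 0.12;0 0 0.3 0 0 0;0 0 0.3 0 0 0;0 0 0 0 0 0"

```text
t: 4.1
tool_pos: [521.0, 153.4, 124.1]
tool_rot: [-0.198, -0.001, 0.98, 0.001]
wrist_force: [-0.2, 0.4, 0.2]
grip_width: 85.3
```

```bash
cat >> h.py <<'E'
A=np.array([np.sin(np.radians(23)),0,np.cos(np.radians(23))]);U=np.array([506,152.3,90]);G=U+34*A
E
python3 -c "
from h import *
go(G-19*A,down(0,A))"
```

```text
t 4.1 shift/30 [ 0.02 -0.04  0.74] turn/5deg [0.02 0.03 0.02]
```

arm_command:
  series: "0 -0.04 0.25 0 0 0;0 0 0.25 0 0 0;0 0 0.15 0 0 0;0 0 0 0 0 0"

```text
t: 4.5
tool_pos: [512.6, 151.8, 104.4]
tool_rot: [-0.198, -0.001, 0.98, 0.001]
wrist_force: [0.3, 0.5, -0.3]
grip_width: 85.4
```

Run:
```python
from h import *
go(G-19*A,down(0,A))
i=arm.camera_info("wrist");P,Q=pose();im=arm.read_camera("wrist")
for q in [U+6*A,U+55*A,P,P-Q.apply([0,0,19])]:print(proj("wrist",q,i)-[150,150])
cv2.imwrite("pics/w2c.png",cv2.resize(im[150:300,150:380],None,fx=3.4,fy=3.4,interpolation=cv2.INTER_CUBIC))
```

```text
t 4.5 shift/30 [0.02 0.02 0.03] turn/5deg [0.02 0.03 0.02]
[110.65  81.75]
[110.97 131.06]
[109.83  90.32]
[109.78 108.02]
```

View pics/w2c.png

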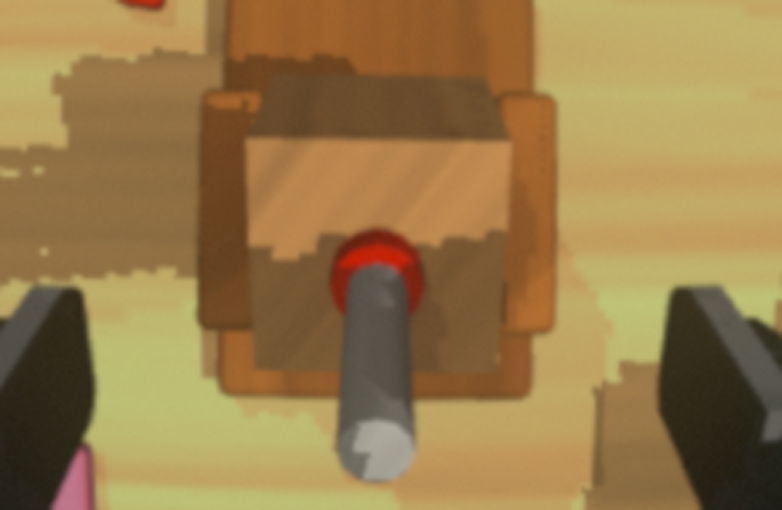

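The bit stands centred between the fingers: inner edges at 93 and 660 in the crop, bit at 377. I'll close.

arm_command:
  series: "0 0 0 0 0 0;0 0 0 0 0 0;0 0 0 0 0 0;0 0 0 0 0 0;0 0 0 0 0 0;0 0 0 0 0 0;0 0 0 0 0 0;0 0 0 0 0 0;0 0 0 0 0 0;0 0 0 0 0 0"
  fingers: 255

```text
t: 5.55
tool_pos: [514.0, 152.1, 105.6]
tool_rot: [-0.197, -0.001, 0.98, 0.001]
wrist_force: [-0.1, -0.1, -0.6]
grip_width: 8.2
```

arm_command:
  series: "0 0 -0.2 0 0 0;0 0 -0.3 0 0 0;0 0 -0.3 0 0 0;0 0 -0.3 0 0 0;0 0 0 0 0 0"

```text
t: 6.05
tool_pos: [528.2, 152.1, 139.2]
tool_rot: [-0.196, -0.001, 0.981, 0.001]
wrist_force: [0.7, -0.4, -1.1]
grip_width: 8.2
```

```bash
python3 -c "
from h import *
s=arm.observe();print(s['wrist_force'],s['grip_width'])
go(G-19*A+120*A,down(0,A))"
```

```text
[ 0.69 -0.4  -1.06] 8.210607045457856
t 6.05 shift/30 [ 0.03  0.01 -2.7 ] turn/5deg [0.02 0.07 0.02]
```

arm_command:
  series: "0.02 0 -0.4 0 0.03 0;0 0 -0.4 0 0.03 0;0 0 -0.4 0 0 0;0 0 -0.4 0 0 0;0 0 -0.4 0 0 0;0 0 -0.4 0 0 0;0 0 -0.4 0 0 0;0 0 0 0 0 0"

```text
t: 6.85
tool_pos: [561.7, 151.8, 219.9]
tool_rot: [-0.199, -0.001, 0.98, 0.001]
wrist_force: [0.2, 0.0, -0.6]
grip_width: 8.4
```

Run:
```python
from h import *
s=arm.observe();print(s['wrist_force'],s['grip_width'],s['q'],s['tool_pos'])
im=arm.read_camera("side");cv2.imwrite("pics/s2.png",im)
yaw=np.arctan2(582.8-562.4,-122.8+239.3);print("stand yaw",np.degrees(yaw))
# bit point 123... hold: TCP is 15mm above collar underside; pre pose 60mm bit clearance above rim over tube b
go(np.array([573,-181,105+15+70+40]),down(0))
```

```text
[ 0.16  0.01 -0.61] 8.436306624429816 [0.22 0.65 0.36 1.67 0.09 0.2 ] [561.73 151.81 219.94]
stand yaw 9.932210337511409
t 6.9 shift/30 [ -0.2  -11.09  -0.51] turn/5deg [ 0.03 -4.61  0.01]
```

arm_command:
  series: "0 -0.5 -0.3 0 -0.5 0;0 -1 -0.2 0 -0.5 0;0 -1 0 0 -0.5 0;0 -1 0 0 -0.5 0;0 -1 0 0 -0.5 0;0 -1 0 0 -0.5 0;0 -1 0 0 -0.5 0;0 -1 0 0 -0.5 0;0 -1 0 0 -0.4 0;0 -0.5 0 0 0 0;0 0 0 0 0 0;0 0 0 0 0 0"

```text
t: 8.1
tool_pos: [560.1, -125.6, 222.1]
tool_rot: [-0.009, -0.002, 1.0, 0.001]
wrist_force: [0.1, -0.1, -0.7]
grip_width: 8.7
```

Run:
```python
from h import *
s=arm.observe();print(s['wrist_force'],s['grip_width'],s['tool_pos'])
go(np.array([583,-124,230]),down(0))
i=arm.camera_info("wrist");P,Q=pose();im=arm.read_camera("wrist");np.savez("w3.npz",K=i["K"],world_to_cam=i["world_to_cam"])
cv2.imwrite("pics/w3.png",im)
M=[(583,-124,105),(573,-181,105),(562,-239,105)]
for m in M:print(proj("wrist",m,i))
print("point",proj("wrist",P+Q.apply([0,0,85]),i))
```

```text
[ 0.06 -0.1  -0.72] 8.680190408310569 [ 560.09 -125.56  222.14]
t 8.1 shift/30 [-0.76  0.05 -0.28] turn/5deg [ 0.03 -0.2   0.04]
[261.31 207.22]
[200.47 196.75]
[142.07 185.31]
point [259.99 191.97]
```

View pics/w3.png

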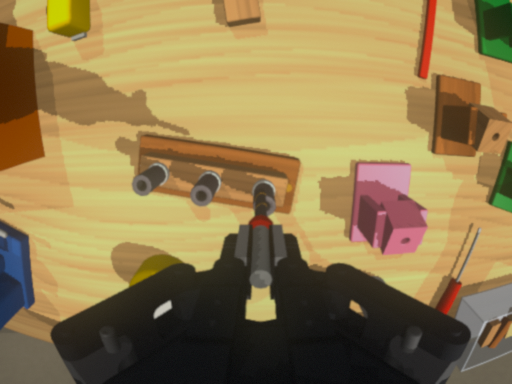

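Run:
```python
import cv2
im=cv2.imread("pics/w3.png");cv2.imwrite("pics/w3c.png",cv2.resize(im[160:260,130:290],None,fx=5,fy=5,interpolation=cv2.INTER_CUBIC))
```

```text
(no output)
```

View pics/w3c.png

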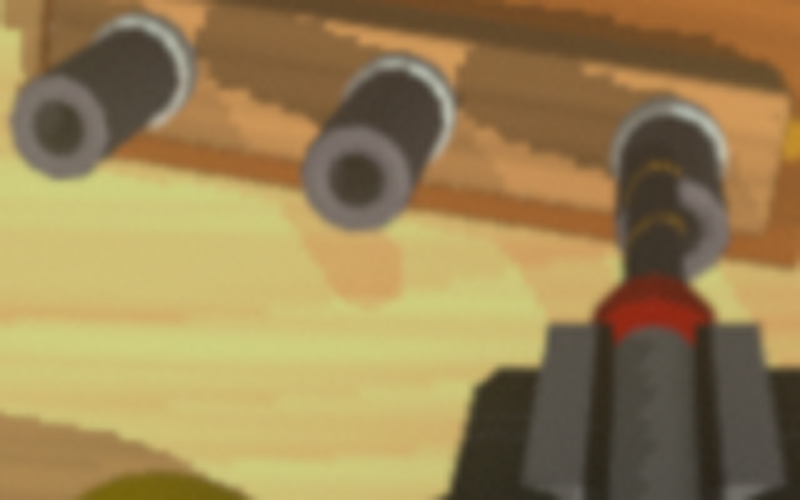

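Run:
```python
from h import *
i=dict(np.load("w3.npz"))
for n,m in zip("abc",[(676,228),(358,179),(60,127)]):print(n,atz("wrist",(130+m[0]/5-.4,160+m[1]/5-.4),105,i))
# collar/shank end of held bit: expected on tool axis
P,Q=pose()
for z in(15-8,15,15+70,-40):print(z,(proj("wrist",P+Q.apply([0,0,z]),i)-[130,160]+.4)*5)
```

```text
a [ 580.99 -120.75  105.  ]
b [ 571.68 -180.22  105.  ]
c [ 561.7  -239.47  105.  ]
7 [653.1  371.76]
15 [653.09 342.29]
85 [653.07 162.06]
-40 [653.14 611.59]
```

```bash
cat >> h.py <<'E'
MA,MB,MC=[np.array([571.5,-180.2,105])+k*np.array([9.65,59.2,0]) for k in(1,0,-1)]
E
python3 -c "
from h import *
go(MA+[0,0,105],down(0))"
```

```text
t 8.15 shift/30 [-0.71  0.14  0.39] turn/5deg [ 0.03 -0.2   0.05]
```

arm_command:
  series: "-0.4 0.14 0 0 -0.2 0.05;-0.31 0 0 0 0 0;0 0 0.2 0 0 0;0 0 0.15 0 0 0;0 0 0 0 0 0"

```text
t: 8.65
tool_pos: [584.9, -116.5, 209.1]
tool_rot: [-0.0, -0.002, 1.0, 0.002]
wrist_force: [-0.3, 0.1, -0.8]
grip_width: 8.7
```

```bash
cat > k.py <<'E'
from h import *
import sys
n=sys.argv[1];go(MA+[0,0,105],down(0))
P,Q=pose();print(P,np.degrees(np.arccos(-Q.as_matrix()[2,2])))
out=[]
for c in["side","top","wrist"]:
    i=arm.camera_info(c);im=arm.read_camera(c)
    o=proj(c,MA,i).astype(int)-[33,50]
    cr=im[o[1]:o[1]+100,o[0]:o[0]+66];cr=cv2.resize(cr,None,fx=4,fy=6 if 0 else 4,interpolation=cv2.INTER_CUBIC);out.append(cr)
    print(c,"mouth",(proj(c,MA,i)-o)*4,"collar",(proj(c,P+Q.apply([0,0,19]),i)-o)*4,"point",(proj(c,P+Q.apply([0,0,89]),i)-o)*4)
cv2.imwrite(f"pics/{n}.png",np.hstack(out))
E
python3 k.py k0
```

```text
t 8.65 shift/30 [ 0.12 -0.15 -0.03] turn/5deg [ 0.04 -0.01  0.06]
[ 584.85 -116.46  209.08] 0.21871735564192685
side mouth [134.01 203.05] collar [141.36 120.07] point [136.85 183.49]
top mouth [134.46 200.79] collar [146.44 181.25] point [130.59 193.27]
wrist mouth [134.58 200.18] collar [157.29 375.22] point [157.27 236.91]
```

View pics/k0.png

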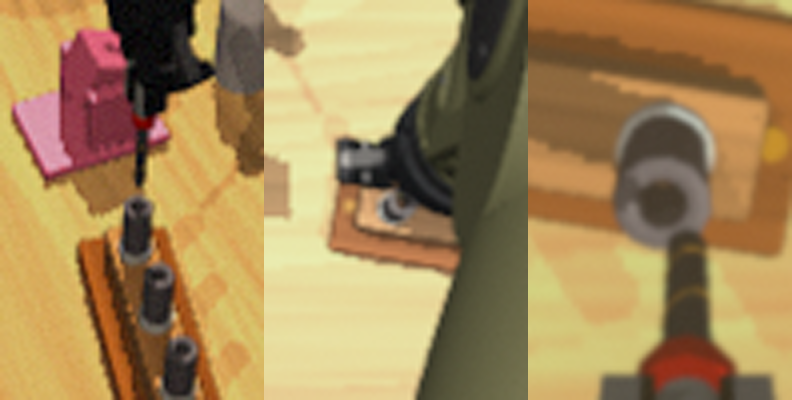

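The tube mouth (crop 135,201) and the bit's nose (160,237) lie where my model predicts. The bit is straight in the grip and its point is 89 mm past the TCP. I'll correct sideways, then descend.

arm_command:
  series: "0.12 -0.15 0 0.04 0 0.05;0 0 0 0 0 0;0 0 0 0 0 0"

```text
t: 9.1
tool_pos: [580.8, -122.2, 210.7]
tool_rot: [0.001, 0.001, 1.0, -0.0]
wrist_force: [0.2, -0.2, -1.3]
grip_width: 8.6
```

```bash
python3 -c "
from h import *
go(MA+[0,0,105],down(0))"
```

```text
t 9.1 shift/30 [-0.01  0.04  0.02] turn/5deg [-0.01  0.01 -0.01]
```

arm_command:
  series: "0 0.03 0.2 0 0 0;0 0 0.2 0 0 0;0 0 0.15 0 0 0;0 0 0.1 0 0 0;0 0 0 0 0 0"

```text
t: 9.6
tool_pos: [580.5, -121.4, 189.2]
tool_rot: [0.0, 0.001, 1.0, -0.0]
wrist_force: [-0.2, 0.9, -0.5]
grip_width: 8.7
```

```bash
python3 -c "
from h import *
print(arm.observe()['wrist_force']);go(MA+[0,0,80],down(0))"
```

```text
[-0.24  0.88 -0.52]
t 9.6 shift/30 [-0.02  0.01  0.14] turn/5deg [-0.01  0.01 -0.02]
```

arm_command:
  series: "0 0 0.15 0 0 0;0 0 0.15 0 0 0;0 0 0.15 0 0 0;0 0 0.15 0 0 0;0 0 0.1 0 0 0;0 0 0 0 0 0"

```text
t: 10.2
tool_pos: [580.8, -121.4, 166.2]
tool_rot: [0.001, 0.001, 1.0, -0.0]
wrist_force: [-0.3, 0.1, -0.4]
grip_width: 8.4
```

arm_command:
  series: "0 0 0.06 0 0 0;0 0 0.06 0 0 0;0 0 0.06 0 0 0"

```text
t: 10.5
tool_pos: [581.0, -121.5, 160.8]
tool_rot: [0.001, 0.001, 1.0, -0.0]
wrist_force: [0.1, -0.0, -1.5]
grip_width: 8.5
```

arm_command:
  series: "0 0 0.08 0 0 0;0 0 0.08 0 0 0;0 0 0.08 0 0 0;0 0 0.08 0 0 0"

```text
t: 10.9
tool_pos: [583.2, -121.7, 156.9]
tool_rot: [0.004, 0.001, 1.0, -0.001]
wrist_force: [-6.1, 1.0, 16.9]
grip_width: 8.1
```

arm_command:
  series: "-0.0 0 0.06 0 0 0;0 0 0.06 0 0 0"

```text
t: 11.1
tool_pos: [582.6, -121.6, 157.1]
tool_rot: [0.005, 0.001, 1.0, -0.001]
wrist_force: [-6.0, 1.2, 12.6]
grip_width: 8.7
```

Tube a resists: 13–17 N with no travel, so its pad is jammed. I'll lift out and go to the middle tube.

arm_command:
  series: "0.05 0 -0.1 0 -0.1 0;0 0 -0.2 0 0 0;0 0 -0.3 0 0 0;0 0 -0.3 0 0 0;0 0 -0.3 0 0 0;0 0 -0.3 0 0 0;0 0 -0.2 0 0 0;0 0 0 0 0 0;0 0 0 0 0 0"

```text
t: 12.0
tool_pos: [580.9, -121.7, 213.6]
tool_rot: [0.011, 0.001, 1.0, -0.001]
wrist_force: [-0.4, 0.3, -0.9]
grip_width: 8.4
```

```bash
python3 -c "
from h import *
print(arm.observe()['wrist_force']);go(MB+[0,0,107],down(0))"
```

```text
[-0.43  0.28 -0.95]
t 12.0 shift/30 [ 0.31 -1.95  0.05] turn/5deg [-0.03  0.24 -0.02]
```

arm_command:
  series: "0.1 -0.5 0 -0.03 0.24 0;0.1 -0.5 0 0 0 0;0.1 -0.5 0 0 0 0;0 -0.35 0 0 0 0;0 0 0 0 0 0;0 0 0 0 0 0"

```text
t: 12.6
tool_pos: [569.9, -183.1, 211.5]
tool_rot: [-0.002, 0.002, 1.0, 0.0]
wrist_force: [-0.2, 0.4, -0.4]
grip_width: 8.4
```

```bash
sed -i 's/MA/MB/g' k.py; python3 k.py k1
```

```text
t 12.6 shift/30 [-0.05  0.1   0.05] turn/5deg [ 0.01 -0.05 -0.04]
[ 569.85 -183.09  211.54] 0.2462875268982644
side mouth [135.65 203.68] collar [141.84 130.33] point [135.91 193.01]
top mouth [134.29 202.83] collar [166.44 192.52] point [143.53 203.33]
wrist mouth [134.45 202.48] collar [120.   355.62] point [121.42 217.02]
```

View pics/k1.png

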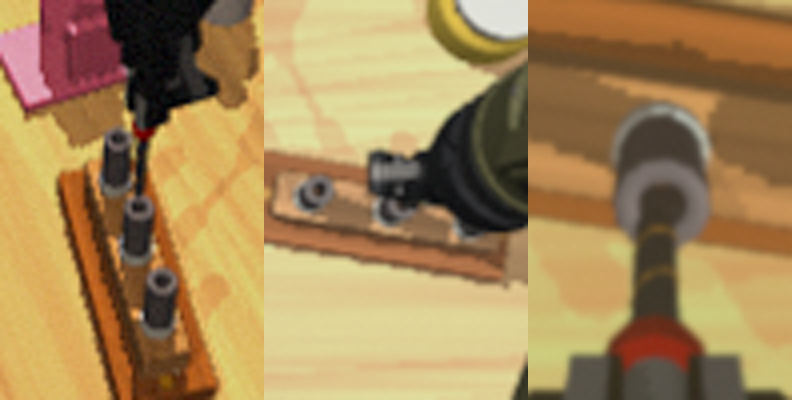

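```bash
python3 -c "
from h import *
go(MB+[0,0,80],down(0))"
```

```text
t 12.75 shift/30 [-0.05  0.07  0.89] turn/5deg [ 0.01 -0.05 -0.02]
```

arm_command:
  series: "-0.05 0.07 0 0 -0.05 0;0 0 0.15 0 0 0;0 0 0.15 0 0 0;0 0 0.1 0 0 0;0 0 0 0 0 0;0 0 0 0 0 0"

```text
t: 13.35
tool_pos: [571.9, -177.9, 198.5]
tool_rot: [0.0, -0.0, 1.0, 0.001]
wrist_force: [0.4, 0.4, -0.9]
grip_width: 8.9
```

```bash
python3 -c "
from h import *
print(arm.observe()['wrist_force']);go(MB+[0,0,80],down(0))"
```

```text
[ 0.43  0.42 -0.87]
t 13.35 shift/30 [ 0.01 -0.08  0.45] turn/5deg [0.01 0.01 0.01]
```

arm_command:
  series: "0 -0.06 0 0 0 0;0 0 0 0 0 0;0 0 0 0 0 0"

```text
t: 13.65
tool_pos: [572.0, -180.0, 198.6]
tool_rot: [0.0, -0.0, 1.0, 0.001]
wrist_force: [-0.2, -0.4, -1.3]
grip_width: 8.7
```

```bash
python3 -c "
from h import *
print(arm.observe()['wrist_force']);go(MB+[0,0,80],down(0))"
```

```text
[-0.2  -0.42 -1.33]
t 13.65 shift/30 [ 0.02 -0.01  0.45] turn/5deg [0.01 0.01 0.01]
```

arm_command:
  series: "0 0 0.15 0 0 0;0 0 0.15 0 0 0;0 0 0.15 0 0 0;0 0 0.1 0 0 0"

```text
t: 14.05
tool_pos: [572.3, -180.2, 181.3]
tool_rot: [0.001, -0.0, 1.0, 0.0]
wrist_force: [0.2, 0.6, -1.2]
grip_width: 8.6
```

arm_command:
  series: "0 0 0.15 0 0 0;0 0 0.15 0 0 0;0 0 0.15 0 0 0;0 0 0.15 0 0 0;0 0 0.1 0 0 0;0 0 0 0 0 0"

```text
t: 14.65
tool_pos: [572.0, -180.0, 157.5]
tool_rot: [0.0, -0.0, 1.0, 0.001]
wrist_force: [0.4, -0.3, -1.0]
grip_width: 8.7
```

arm_command:
  series: "0 0 0.06 0 0 0;0 0 0.06 0 0 0;0 0 0.06 0 0 0;0 0 0.06 0 0 0"

```text
t: 15.05
tool_pos: [572.7, -180.0, 153.9]
tool_rot: [0.002, -0.0, 1.0, 0.0]
wrist_force: [-3.1, 0.6, 5.9]
grip_width: 8.7
```

arm_command:
  series: "0 0 0.1 0 0 0;0 0 0.1 0 0 0;0 0 0.1 0 0 0;0 0 0.1 0 0 0"

```text
t: 15.45
tool_pos: [572.6, -180.0, 145.8]
tool_rot: [0.003, -0.0, 1.0, -0.0]
wrist_force: [-1.7, 0.2, 5.4]
grip_width: 8.6
```

Tube b's pad is sliding, with 8 mm of travel at about 6 N. I'll keep pressing.

arm_command:
  series: "0 0 0.12 0 0 0;0 0 0.12 0 0 0;0 0 0.12 0 0 0;0 0 0.12 0 0 0;0 0 0.12 0 0 0"

```text
t: 15.95
tool_pos: [572.4, -179.9, 132.4]
tool_rot: [0.004, -0.0, 1.0, -0.0]
wrist_force: [-2.9, 0.9, 6.9]
grip_width: 8.2
```

```bash
python3 -c "
from h import *
print(arm.observe()['wrist_force']);go(MB+[0,0,19],down(0))"
```

```text
[-2.91  0.93  6.91]
t 15.95 shift/30 [ 0.03 -0.01  0.28] turn/5deg [-0.01  0.09  0.01]
```

arm_command:
  series: "0.02 0 0.1 0 0.08 0;0 0 0.1 0 0 0;0 0 0.1 0 0 0;0 0 0.1 0 0 0"

```text
t: 16.35
tool_pos: [572.8, -179.9, 124.3]
tool_rot: [0.002, -0.0, 1.0, -0.001]
wrist_force: [-2.8, 1.5, 6.6]
grip_width: 8.3
```

arm_command:
  series: "0 0 0.1 0 0 0;0 0 0.1 0 0 0;0 0 0.1 0 0 0"

```text
t: 16.65
tool_pos: [572.9, -179.9, 122.3]
tool_rot: [0.004, -0.0, 1.0, -0.001]
wrist_force: [-8.9, 3.0, 21.8]
grip_width: 8.7
```

It hit a hard stop at TCP z 122 with 22 N, which fits the collar on the rim. I'll relax and release.

arm_command:
  series: "0.02 0 -0.02 0 0.05 0;0 0 0 0 0 0;0 0 0 0 0 0"

```text
t: 16.95
tool_pos: [572.9, -180.1, 124.7]
tool_rot: [0.003, -0.0, 1.0, -0.002]
wrist_force: [0.1, -0.2, -1.4]
grip_width: 8.6
```

arm_command:
  series: "0 0 0 0 0 0;0 0 0 0 0 0;0 0 0 0 0 0;0 0 0 0 0 0;0 0 0 0 0 0;0 0 0 0 0 0;0 0 0 0 0 0;0 0 0 0 0 0"
  fingers: 0

```text
t: 17.75
tool_pos: [572.7, -180.1, 123.4]
tool_rot: [0.002, -0.0, 1.0, -0.001]
wrist_force: [0.6, -0.2, -0.2]
grip_width: 85.5
```

arm_command:
  series: "0 0 -0.2 0 0 0;0 0 -0.3 0 0 0;0 0 -0.4 0 0 0;0 0 -0.5 0 0 0;0 0 -0.5 0 0 0;0 0 -0.5 0 0 0;0 0 -0.5 0 0 0;0 0 0 0 0 0;0 0 0 0 0 0"

```text
t: 18.65
tool_pos: [573.6, -180.2, 221.4]
tool_rot: [0.005, -0.0, 1.0, -0.002]
wrist_force: [-0.1, 0.7, 0.2]
grip_width: 85.5
```

```bash
sed -i 's/MB+\[0,0,105\]/MB+[0,0,180]/' k.py; python3 k.py k2; python3 -c "
from h import *
i=arm.camera_info('wrist')
for z in(0,8,55):print(z,proj('wrist',MB+[0,0,z],i)-proj('wrist',MB,i).astype(int)+[33,50],end=' x4;')"
```

```text
t 18.65 shift/30 [ 0.05 -0.01 -2.12] turn/5deg [-0.05  0.12  0.01]
[ 573.64 -180.25  221.43] 0.6501174429840882
side mouth [135.65 203.68] collar [146.71 115.94] point [142.14 179.57]
top mouth [134.29 202.83] collar [165.58 184.59] point [143.04 194.58]
wrist mouth [134.31 201.58] collar [131.21 391.49] point [131.65 251.82]
0 [33.43 50.99] x4;8 [33.4  53.44] x4;55 [33.16 71.3 ] x4;
```

View pics/k2.png

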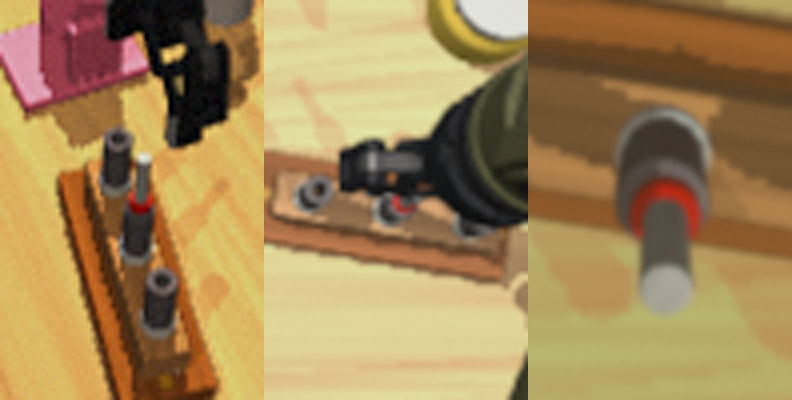

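Released, and it looks seated: red collar on the middle tube's rim at (139,203) in the side panel, shank upright in the wrist panel. Relaxing the grip raised the tool 2 mm, so I'll feel the shank's top with shut fingers. It should be at z=160.

arm_command:
  series: "0.05 0 0 0 0.12 0;0 0 0 0 0 0;0 0 0 0 0 0;0 0 0 0 0 0;0 0 0 0 0 0;0 0 0 0 0 0;0 0 0 0 0 0;0 0 0 0 0 0"
  fingers: 255

```text
t: 19.6
tool_pos: [570.0, -179.6, 217.5]
tool_rot: [-0.004, -0.0, 1.0, -0.001]
wrist_force: [0.3, 0.2, 0.3]
grip_width: -0.3
```

```bash
python3 -c "
from h import *
print(arm.observe()['wrist_force'],arm.observe()['grip_width']);go(MB+[0,0,60],down(0))
im=arm.read_camera('side').astype(float);o=proj('side',MB+[0,0,4]);x,y=o.astype(int)
c=im[y-12:y+12,x-12:x+12];w=np.clip(c[...,2]-1.9*c[...,1]-20,0,None);Y,X=np.mgrid[y-12:y+12,x-12:x+12];print('collar seen',(w*X).sum()/w.sum(),(w*Y).sum()/w.sum(),'expected',o,'10mm up',proj('side',MB+[0,0,14]))"
```

```text
[0.32 0.16 0.28] -0.2793284767222984
t 19.6 shift/30 [-0.06 -0.02  1.75] turn/5deg [-0.03 -0.08  0.01]
collar seen 293.7553933229432 238.79025510622589 expected [292.99 238.09] 10mm up [293.17 235.98]
```

arm_command:
  series: "-0.05 -0.02 0.4 0 -0.07 0;0 0 0.4 0 0 0;0 0 0.3 0 0 0;0 0 0.2 0 0 0;0 0 0.1 0 0 0;0 0 0 0 0 0"

```text
t: 20.25
tool_pos: [571.4, -180.3, 173.3]
tool_rot: [-0.0, -0.0, 1.0, -0.001]
wrist_force: [0.3, 0.0, 0.3]
grip_width: 0.1
```

arm_command:
  series: "0 0 0.07 0 0 0;0 0 0.07 0 0 0;0 0 0.07 0 0 0"

```text
t: 20.55
tool_pos: [572.1, -180.6, 167.6]
tool_rot: [0.0, -0.0, 1.0, -0.002]
wrist_force: [-0.1, -0.2, -0.5]
grip_width: -0.1
```

arm_command:
  series: "0 0 0.07 0 0 0;0 0 0.07 0 0 0;0 0 0.07 0 0 0"

```text
t: 20.85
tool_pos: [572.4, -180.6, 161.1]
tool_rot: [0.001, -0.0, 1.0, -0.002]
wrist_force: [0.0, -0.1, -0.1]
grip_width: 0.1
```

arm_command:
  series: "0 0 0.06 0 0 0;0 0 0.06 0 0 0"

```text
t: 21.05
tool_pos: [573.7, -181.1, 159.9]
tool_rot: [0.002, -0.0, 1.0, -0.002]
wrist_force: [-2.7, 0.4, 16.6]
grip_width: 0.4
```

Contact came at z≈160 with 17 N and no give, so the bit is fully seated. I'll retreat and hand in.

arm_command:
  series: "0 0 -0.1 0 0 0;0 0 -0.3 0 0 0;0 0 -0.5 0 0 0;0 0 -0.5 0 0 0;0 0 -0.5 0 0 0;0 0 -0.5 0 0 0;0 0 0 0 0 0;0 0 0 0 0 0"

```text
t: 21.85
tool_pos: [573.1, -180.7, 236.4]
tool_rot: [0.002, -0.0, 1.0, -0.002]
wrist_force: [0.3, -0.2, -0.8]
grip_width: -0.2
```

Run:
```python
from h import *
s=arm.observe();print(s['t'],s['wrist_force'],s['tool_pos'])
i=arm.camera_info("wrist");im=arm.read_camera("wrist");o=proj("wrist",MB,i).astype(int)-[50,40]
cv2.imwrite("pics/fin.png",cv2.resize(im[o[1]:o[1]+100,o[0]:o[0]+100],None,fx=5,fy=5,interpolation=cv2.INTER_CUBIC))
for z in(0,8,55):print(z,(proj("wrist",MB+[0,0,z],i)-o)*5)
```

```text
21.85 [ 0.26 -0.24 -0.76] [ 573.12 -180.71  236.37]
0 [251.03 200.13]
8 [250.96 210.95]
55 [250.47 289.08]
```

View pics/fin.png

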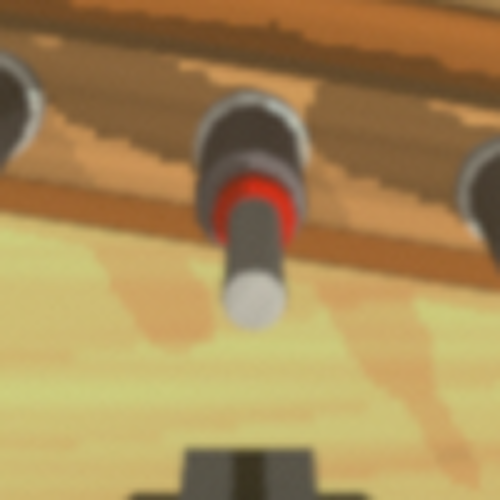

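```bash
python3 -c "
from station import arm
print(arm.close_job())"
```

```text
the job is handed in; nothing more can be done
None
```

The bit is in the middle tube (b), point down with its collar on the rim, and released. I handed the job in at about 22 s on the robot clock. No verdict comes back, so this rests on my own checks.

- **How it went:** I drew the bit along its axis out of the wooden rest. Tube a's pad did not move under 13–17 N, so I lifted out. In tube b the pad slid about 34 mm at 5–7 N until a hard stop at 22 N.
- **Seating:** After release I pressed the shank's top with shut fingers. It met 17 N at z ≈ 160 mm without giving, the height expected with the collar on the rim.
- **Final picture:** The collar is centred on the rim, with the shank end within about 1–2 mm of where an upright bit would show it (tilt about 1°). The gripper is about 75 mm clear above the bit.
- **Disagreements:**
  - The fixed cameras put the bit 3–5 mm to one side of where the wrist camera did. I trusted the wrist camera, and the grasp came out centred.
  - In the side view the collar showed about 0.7 px lower than expected, roughly 3 mm and a little beyond the stated calibration. The press on the shank did not bear this out.
- **Not checked:** I did not measure the other things on the bench again at the end. The forces showed no unexpected contact.

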